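# Clear the panel and fold the sprung wrist rest over it

### The job

Clear the black sample box off the inlaid panel and set it in the grey tray. Then push the blue padded wrist rest over towards the panel, past its spring's over-centre point, until it snaps to its stop; make sure of it by leaning on the pad with the fingers, about 10 N for a second, and let go. Never force the rest or bear down hard on the bed, and leave the jar, brush pot and wooden block where they are.

Things in the scene. Friction and masses are not known exactly. Their poses are not given: they have to be found in the camera images.
- bed: fixed wooden bed with the inlaid panel. Origin: centre of its underside, on the table; z up; x along the panel, y towards the rest's hinge. Base board x -150..150, y -100..150, 12 mm thick; dark panel x -140..140, y -95..85 mm, top 22 mm above the table. Two aluminium hinge cheeks, 97 mm high, at x 14..20 and -20..-14, y 106..146 mm, with a dark parking bar between
- rest: sprung wrist rest: 12 mm round aluminium stalk with a blue pad across its end (a T). Origin on its hinge axis; x along the hinge (the bed's x), z along the stalk to the pad. Starts parked, leaning 0.30 rad from vertical away from the panel (bed +y); folds through vertical towards the panel (pad moves to bed -y, then down). More than 20 N between robot and rest damages it
- rest_hinge (a point): hinge axis of the rest, midway between the cheeks, at bed (0, 120, 60) mm; axes as the bed's. A hidden drum here sets the far stop anew each time, anywhere from 0.74 to 1.52 rad past vertical towards the panel; nothing shows it beforehand. The over-centre point lies about 0.23 to 0.35 rad before it. The stop is stiff: about 7 N per mm at the pad
- rest_pad (a point): centre of the blue pad, a bar 22 mm in diameter with round ends, 172 mm long along the rest's x, 140 mm from the hinge along the rest's z. Pushing it takes at most about 10 N, most at the start; the resistance falls steadily to nothing at the over-centre point, then the rest runs ahead of the finger and snaps to its stop
- sample_box: loose black sample box, 52 x 52 x 40 mm, about 0.12 kg, with a gold disc on top. Origin: centre of its underside; z up; x and y square to its sides. It starts on the panel, in the area that the rest folds over
- tray: fixed grey open tray, 150 x 150 mm outside, 30 mm high, walls and floor 5 mm. Origin: centre of its underside; z up; sides along its x and y
- jar: bystander: glass jar with green lid, 66 mm diameter, 100 mm high; origin at the centre of its underside
- brush_pot: bystander: white pot, 68 mm diameter, 70 mm high, with brushes up to 175 mm; origin at the centre of its underside
- wood_block: bystander: light wooden block 90 x 50 x 40 mm; origin at the centre of its underside

How it is judged:
On the way, in this order (a step that is already met when the one before it is completed fails the run):
1. the sample box lies in the tray, let go, with the rest still parked (horizontal distance between sample_box and tray below 0.055 m and height (world z) of sample_box below 0.012 m and contact force between the fingers and sample_box below 0.1 N and y of rest_pad in the frame of bed above 0.12 m), for 0.2 s.
2. the wrist rest is over at its far stop and the fingers lean on it there (5 to 20 N) (angle between rest's own z axis and vertical above 0.7 rad and y of rest_pad in the frame of bed below 0.05 m and angular speed of rest below 0.1 rad/s and contact force between the fingers and rest above 5 N), for 0.4 s.
At the end, for the whole second after the job is handed in: Sample box upright and still on the tray floor (centre within 55 mm of the tray centre, underside under 12 mm high, tilt under 0.1 rad); wrist rest still at its far stop, over 0.7 rad from vertical towards the panel, pad centre at bed y under 50 mm (horizontal distance between sample_box and tray below 0.055 m and height (world z) of sample_box below 0.012 m and angle between sample_box's own z axis and vertical below 0.1 rad and linear speed of sample_box below 0.02 m/s and angle between rest's own z axis and vertical above 0.7 rad and y of rest_pad in the frame of bed below 0.05 m and angular speed of rest below 0.1 rad/s); the robot touches nothing.
It fails at once if the robot pushes on the wrist rest with more than 20 N (contact force between any of the fingers, the arm and rest above 20 N).
It fails at once if the robot bears on the bed or its panel with more than 20 N (contact force between any of the fingers, the arm and bed above 20 N).
It fails at once if the rest hits the sample box (contact force between rest and sample_box above 1 N).
It fails at once if the jar, brush pot or wooden block is moved by more than 30 mm (distance of any of jar, brush_pot, wood_block from where it was at the start of the episode above 0.03 m).
It also fails if it takes over 72 s, if anything falls off the work surface, if the arm or the gripper's body presses on something with over 40 N, if the wrist force passes 120 N, or if a joint passes its speed limit or range.

### The arm

A 6-joint arm with a two-finger parallel gripper is mounted at the origin on the work surface. World frame = base frame: x ahead of the robot, y to its left, z up, the work surface at z = 0. Lengths are in m, angles in rad, forces in N, time in s.
With the tool pointing down it reaches from about 0.25 to 0.725 m from the base axis. Payload 4 kg.
Tool frame: the origin (TCP) lies at the very end of the fingers, on their centre line; the grasp point (between the pads) lies 19 mm behind it (env.pinch_z is the distance from the TCP to the grasp point, in m); z points along the fingers, y is the direction in which the jaws open and shut (so a half turn about z gives the same grasp; the last joint's range is limited). The gripper opens to 85 mm and grips with 20 to 120 N. Pads are 22 mm wide; open, the fingers measure 114 mm over their backs; the gripper's body (76 mm by 85 mm) begins 54 mm behind the grasp point. The pads swing forward as they close: fully open they stand 13 mm farther back than shut.
Start: joints at [1.128, 0.241, 0.005, 1.335, 0, 1.571], TCP at [0.214, 0.452, 0.231] pointing down, gripper open.
Joint ranges: [-2.72, 2.72], [-1.05, 1.87], [-1.09, 1.28], [-1.99, 2.15], [-1.42, 1.44], [-3.14, 3.14]. Speed limits (rad/s): [2.79, 2.79, 3.14, 3.14, 3.14, 3.14].

### API

Orientations are given as a unit quaternion [x, y, z, w].
In Python, from plant import sensors, vision, env gives the robot as it stands.
- The arm moves only by the shell command python3 -m crank 'ROWS' [OPENING]. ROWS is JSON, a list of rows, each an object with "linear": the shift along the tool's x, y, z in mm, a list of three; "dr": the turn, a rotation vector about the tool's x, y, z in rad, a list of three. A call has 1 to 20 rows; each row shifts and turns the commanded pose from where the row before left it, along the tool's axes as they then stand; what a row does not reach is not made up. A row lasts 1/10 s, in which the tool goes at most 50 mm and 8.59 degrees, less where a joint would pass 70% of its speed; a pose out of reach is approached as far as the arm can. A call is refused whole if a number of a shift passes 50 or a number of a turn 0.15, either way. A call with a gripper value outside its range is refused whole. OPENING is the finger opening in mm, from 0 to 85.4, set as the call begins (- or left out, the last holds). The fingers move at their own pace and stop on an object; the grip force is fixed at half the most. Time passes only in rows, so rows that do not move let the fingers close. It gives the time, the measured TCP pose, the force and the opening at its end, in the units of the state.
- sensors.get_state(): the state, without advancing time (a new reading comes with each control period).
- vision.grab_frame(name): name is "scene" or "top"; returns the picture (384x512x3 uint8, red, green, blue); there is no depth.
- vision.get_calibration(name): a dict with "K" (3x3 intrinsics, pixels), "extrinsics" (4x4, takes a point from world to camera coordinates). Camera axes: x right, y down, z forward; pixel columns grow to the right and rows downward; lengths in m; the calibration is good to about 2 mm. A picture is of the moment at which its call begins. get_calibration takes no time and is no camera call.
- env.job_done(): hands the job in, once; it reports no verdict.
The state is a dict: "time": time; "qpos": joint angles; "qd": joint speeds; "tau": joint torques, N m; "position": TCP position; "orientation": TCP orientation; "wrist_force": force on the tool from outside, world axes, zero at the start; "torque": the same for the moment, N m; "finger_gap": opening from 0.0 (shut) to 1.0 (fully open).
Only numpy, scipy, OpenCV 4.12 (cv2) and the standard library are available. Lean on these libraries where they do the work, as an engineer would, in place of code of your own. Each camera call takes 0.05 s, during which the arm holds its last target.

## Working session

There is one attempt and no reset: what is moved stays moved. The work goes in short steps, Python scripts to look and compute and a shell command to move; the robot and the scene stay as the last step left them, time stands still between calls to the robot, and variables do not carry over. Pictures are saved under pics/ and viewed, and the job is handed in when it is done.

```bash
ls; mkdir -p pics; python3 - <<'E'
from plant import sensors, vision, env
import cv2,json
print(sensors.get_state())
for n in("scene","top"):
    im=vision.grab_frame(n); cv2.imwrite(f"pics/{n}0.png",im[:,:,::-1]); print(vision.get_calibration(n))
E
```

```text
pics
{'time': 0.0, 'qpos': array([ 1.12800886e+00,  2.41411999e-01,  3.70836117e-03,  1.33518365e+00,
       -2.14932562e-05,  1.57078637e+00]), 'qd': array([-0.00136523,  0.00084609, -0.00135413, -0.00100441, -0.0007244 ,
       -0.00125861]), 'tau': array([ 2.28901672e-04, -3.72317040e+01,  2.52407777e+01,  1.69302797e-02,
        1.54143827e-04,  5.84900448e-06]), 'position': array([0.21396432, 0.45120516, 0.23040738]), 'orientation': array([ 2.19584560e-01,  9.75592911e-01, -1.02232047e-03, -2.19097123e-04]), 'wrist_force': array([-0.16548256,  1.12576857, -0.25472269]), 'torque': array([ 0.03116118, -0.02738379, -0.02225013]), 'finger_gap': 1.0029752899780402}
{'K': array([[483.06267305,   0.        , 252.85378803],
       [  0.        , 483.06267305, 192.64314678],
       [  0.        ,   0.        ,   1.        ]]), 'extrinsics': array([[-0.88602266,  0.46363614,  0.00232043,  0.51646541],
       [ 0.368428  ,  0.70709771, -0.60355086, -0.09532171],
       [-0.28146876, -0.53390483, -0.79732112,  1.52967457],
       [ 0.        ,  0.        ,  0.        ,  1.        ]])}
{'K': array([[430.64885533,   0.        , 256.22466067],
       [  0.        , 430.64885533, 191.49922168],
       [  0.        ,   0.        ,   1.        ]]), 'extrinsics': array([[-0.01479485, -0.99982686, -0.01128572, -0.02901173],
       [-0.98345689,  0.0165887 , -0.18038113,  0.55691996],
       [ 0.18053712,  0.0084303 , -0.98353204,  1.21017711],
       [ 0.        ,  0.        ,  0.        ,  1.        ]])}
```

View pics/scene0.png

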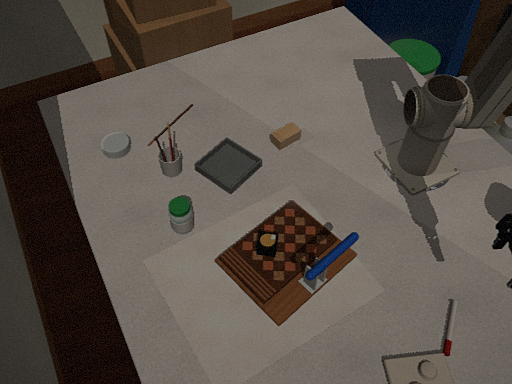

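View pics/top0.png

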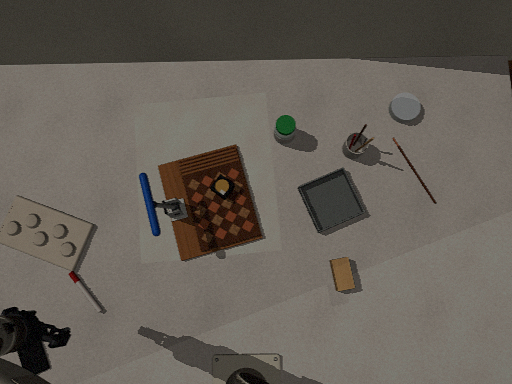

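The top view looks down with world +x up and +y to the left. It shows the bed at about (212,202), the blue pad at about (149,204), the sample box at about (222,186) and the tray at about (333,201). The jar is at about (286,126), the block at about (343,274), and the pot at about (356,145). I'll zoom in for corners.

```bash
python3 - <<'E'
import cv2
im=cv2.imread("pics/top0.png"); 
cv2.imwrite("pics/topz.png",cv2.resize(im[135:270,130:280],None,fx=5,fy=4.4*5/4.4*0.88,interpolation=cv2.INTER_CUBIC))
cv2.imwrite("pics/topz.png",cv2.resize(im[138:268,130:280],None,fx=4.5,fy=4.5,interpolation=cv2.INTER_CUBIC))
cv2.imwrite("pics/topt.png",cv2.resize(im[160:300,290:380],None,fx=4,fy=4,interpolation=cv2.INTER_CUBIC))
im=cv2.imread("pics/scene0.png"); 
cv2.imwrite("pics/scz.png",cv2.resize(im[195:325,210:365],None,fx=4.5,fy=4.5,interpolation=cv2.INTER_CUBIC))
E
```

```text
(no output)
```

View pics/topz.png

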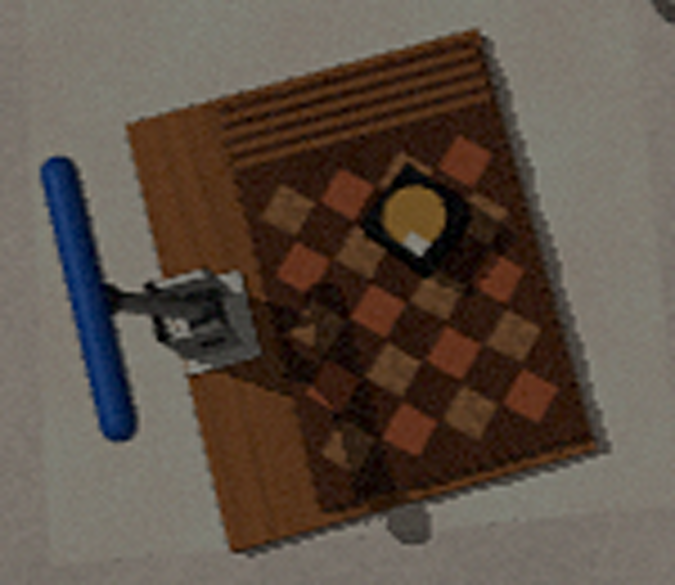

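View pics/topt.png

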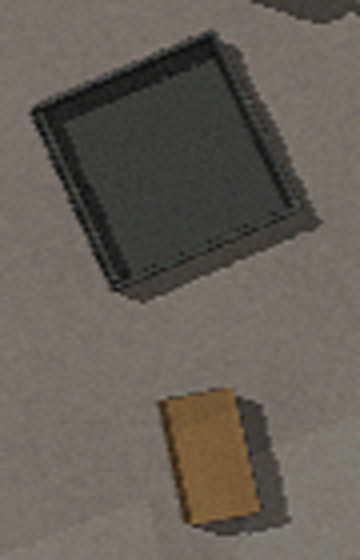

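View pics/scz.png

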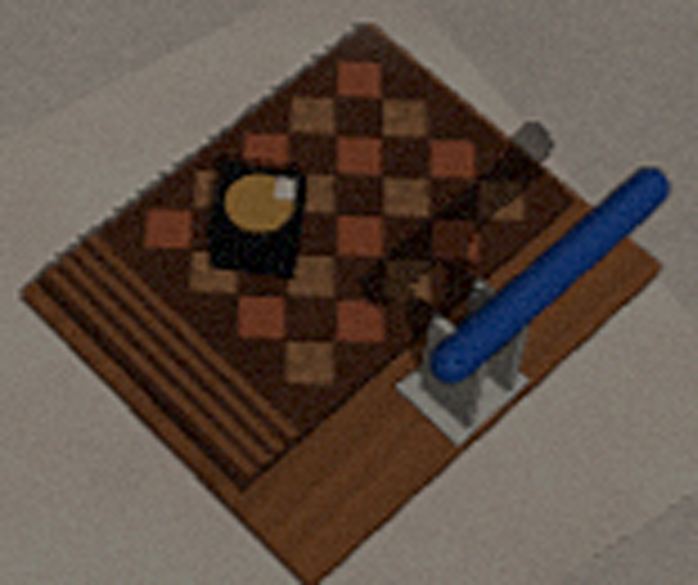

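```bash
cat > h.py <<'E'
import numpy as np,cv2
from plant import sensors,vision,env
def ray(n,uv,z):
    c=vision.get_calibration(n);E=c["extrinsics"];R=E[:3,:3];t=E[:3,3]
    d=R.T@np.linalg.inv(c["K"])@np.array([uv[0],uv[1],1.]);o=-R.T@t
    return o+d*(z-o[2])/d[2]
def proj(n,P):
    c=vision.get_calibration(n);E=c["extrinsics"]
    p=(E[:3,:3]@np.asarray(P).T).T+E[:3,3];q=(c["K"]@p.T).T
    return q[:,:2]/q[:,2:]
def rigid(m,w):
    m=np.array(m)[:,:2];w=np.array(w)[:,:2];a=m-m.mean(0);b=w-w.mean(0)
    th=np.arctan2((a[:,0]*b[:,1]-a[:,1]*b[:,0]).sum(),(a*b).sum())
    R=np.array([[np.cos(th),-np.sin(th)],[np.sin(th),np.cos(th)]]);t=w.mean(0)-R@m.mean(0)
    return th,t,np.linalg.norm((R@m.T).T+t-w,axis=1)
E
python3 - <<'E'
from h import *
zt=lambda p:(p[0]/4.5+129.61,p[1]/4.5+137.61)
zs=lambda p:(p[0]/4.5+209.61,p[1]/4.5+194.61)
m=[(.15,.15),(-.15,.15),(.15,-.1),(-.15,-.1)]
w=[ray("top",zt(p),.012) for p in [(128,124),(234,551)]]
print(rigid(m[:2],w))
m2=m[:2]+[(.14,-.095),(-.14,-.095)]
w+= [ray("top",zt(p),.022) for p in [(480,30),(598,443)]]
print("bed top",rigid(m2,w))
ws=[ray("scene",zs(p),.012) for p in [(312,585),(661,266)]]+[ray("scene",zs(p),.022) for p in [(25,290),(368,25)]]
print("bed scene",rigid(m2,ws))
print("disc",ray("top",zt((414,212)),.062),ray("scene",zs((260,203)),.062))
zz=lambda p:(p[0]/4+289.6,p[1]/4+159.6)
tc=[ray("top",zz(p),.03) for p in[(35,108),(212,33),(302,212),(115,290)]]
print("tray",np.mean(tc,0),tc)
print("wood",ray("top",zz((208,455)),.04),"jar",ray("top",(286,126),.1),"pot",ray("top",(356,145),.07))
for n,(a,b,c,d) in(("top",(165,215,200,250)),("scene",(215,270,240,300))):
    im=cv2.imread(f"pics/{n}0.png")[a:b,c:d].astype(float)
    im=np.clip((im/255)**.45*255*1.3,0,255).astype(np.uint8)
    cv2.imwrite(f"pics/{n}_bx.png",cv2.resize(im,None,fx=10,fy=10,interpolation=cv2.INTER_CUBIC))
E
```

```text
(np.float64(0.2610832322669313), array([0.54513661, 0.07832714]), array([0.00091262, 0.00091262]))
bed top (np.float64(0.258599017473694), array([0.54465464, 0.07683682]), array([0.0017435 , 0.0016797 , 0.0051586 , 0.00628011]))
bed scene (np.float64(0.2689125639064377), array([0.5479275 , 0.08593556]), array([0.00370694, 0.00059069, 0.00616186, 0.0043052 ]))
disc [0.57603605 0.06254853 0.062     ] [0.57383384 0.06566021 0.062     ]
tray [ 0.53224424 -0.25879872  0.03      ] [array([ 0.57286885, -0.16332742,  0.03      ]), array([ 0.62788073, -0.29773111,  0.03      ]), array([ 0.49167047, -0.35686064,  0.03      ]), array([ 0.4365569 , -0.21727572,  0.03      ])]
wood [ 0.31737671 -0.2772187   0.04      ] jar [ 0.73819442 -0.12709641  0.1       ] pot [ 0.68644677 -0.33250861  0.07      ]
```

View pics/top_bx.png

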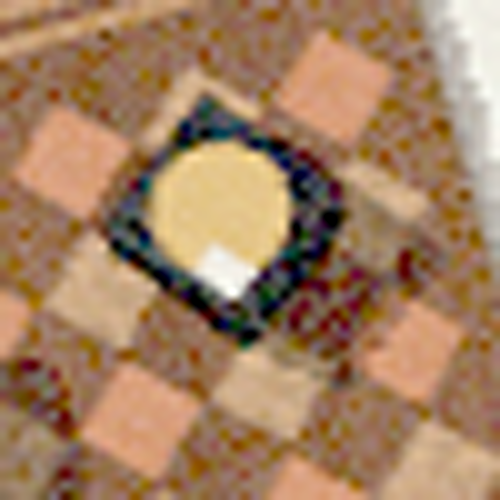

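View pics/scene_bx.png

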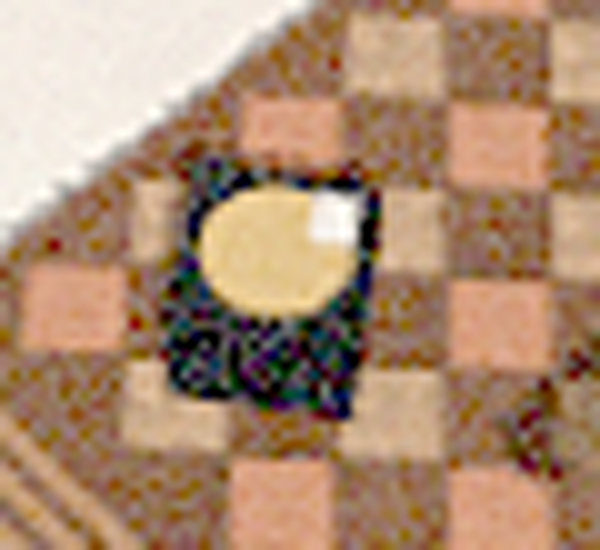

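```bash
python3 - <<'E'
from h import *
zt=lambda p:(p[0]/4.5+129.61,p[1]/4.5+137.61)
zs=lambda p:(p[0]/4.5+209.61,p[1]/4.5+194.61)
m=[(.15,.15),(-.15,.15),(.15,-.1),(-.15,-.1)]
w=[ray("top",zt(p),.012) for p in [(128,124),(234,551),(480,30),(605,446)]]
print("bed top",rigid(m,w))
ws=[ray("scene",zs(p),.012) for p in [(312,585),(661,266),(22,292),(368,22)]]
print("bed scene",rigid(m,ws))
bt=lambda p:(p[0]/10+199.55,p[1]/10+164.55)
bs=lambda p:(p[0]/10+239.55,p[1]/10+214.55)
T=[ray("top",bt(p),.062) for p in[(205,95),(340,200),(245,345),(108,225)]]
S=[ray("scene",bs(p),.062) for p in[(195,160),(378,190)]]
S2=[ray("scene",bs(p),.022) for p in[(170,388),(347,415)]]
for a,b in list(zip(T,T[1:]+T[:1]))+[S,S2]: print(np.round(a,4),np.degrees(np.arctan2(*(b-a)[1::-1]))%90,np.linalg.norm(b-a))
print("disc",ray("top",bt((222,208)),.062),ray("scene",bs((280,250)),.062))
# pad by blue mask
for n in("top","scene"):
    im=cv2.imread(f"pics/{n}0.png").astype(int);mk=((im[...,0]>60)&(im[...,0]>im[...,2]*2.0)).astype(np.uint8)
    if n=="scene": mk[:195]=0
    k,l,s,c=cv2.connectedComponentsWithStats(mk);i=1+s[1:,4].argmax();print(n,s[i],c[i])
for th,t in [rigid(m,w)[:2],rigid(m,ws)[:2]]:
    R=np.array([[np.cos(th),-np.sin(th)],[np.sin(th),np.cos(th)]])
    p=t+R@[0,.12+.14*np.sin(.3)];P=[*p,.06+.14*np.cos(.3)];print(P,proj("top",[P]),proj("scene",[P]))
E
```

```text
bed top (np.float64(0.26301756202018794), array([0.54455797, 0.07826602]), array([0.00038312, 0.00178853, 0.00315842, 0.00184576]))
bed scene (np.float64(0.263283926180874), array([0.54582846, 0.0850344 ]), array([0.00189882, 0.00210313, 0.00228226, 0.00180733]))
[0.6079 0.0671 0.062 ] 50.882348755319896 0.05070367871035634
[0.576  0.0278 0.062 ] 56.76320967642573 0.05058836251791244
[0.5336 0.0555 0.062 ] 47.86153951003842 0.05372865670449868
[0.5697 0.0953 0.062 ] 53.57437075515248 0.0475431610135926
[0.5799 0.03   0.062 ] 51.46100002392765 0.049905574852360926
[0.6077 0.0688 0.022 ] 52.535179023017264 0.048287756072631575
disc [0.57416258 0.06214125 0.062     ] [0.57319662 0.06539337 0.062     ]
top [139 173  19  63 367] [148.31607629 203.84196185]
scene [306 233  52  47 535] [331.5364486  256.26542056]
[np.float64(0.5026017605669106), np.float64(0.2340892094449234), np.float64(0.19374710847758483)] [[150.65317118 203.72092696]] [[331.33366808 252.95848228]]
[np.float64(0.5038307428318641), np.float64(0.2408464082678801), np.float64(0.19374710847758483)] [[148.05759359 203.29342871]] [[332.50822885 255.46144973]]
```

```bash
python3 -m crank '[{"linear":[0,0,-40],"dr":[0,0,0.11]},{"linear":[0,0,-40],"dr":[0,0,0.11]},{"linear":[-30,-4,0],"dr":[0,0,0]},{"linear":[-40,-7,0],"dr":[0,0,0]},{"linear":[-40,-7,0],"dr":[0,0,0]},{"linear":[-40,-7,0],"dr":[0,0,0]},{"linear":[-40,-7,0],"dr":[0,0,0]},{"linear":[-40,-7,0],"dr":[0,0,0]},{"linear":[-40,-7,0],"dr":[0,0,0]},{"linear":[-40,-7,0],"dr":[0,0,0]},{"linear":[-40,-7,0],"dr":[0,0,0]},{"linear":[-40,-7,0],"dr":[0,0,0]},{"linear":[-40,-7,0],"dr":[0,0,0]},{"linear":[-40,-6,0],"dr":[0,0,0]},{"linear":[-40,-3,0],"dr":[0,0,0]},{"linear":[-10,0,0],"dr":[0,0,0]},{"linear":[0,0,0],"dr":[0,0,0]},{"linear":[0,0,0],"dr":[0,0,0]}]' 85
cat >> h.py <<'E'
from scipy.spatial.transform import Rotation as Ro
def to(P):
    s=sensors.get_state();R=Ro.from_quat(s["orientation"]).as_matrix()
    print("pos",s["position"].round(4),"yaw_y",np.degrees(np.arctan2(R[1,1],R[0,1])).round(2),"zdir",R[:,2].round(3),"F",s["wrist_force"].round(1),"t",round(s["time"],2),"gap",round(s["finger_gap"],3))
    print("tool mm",(R.T@(np.array(P)-s["position"])*1000).round(1))
E
python3 -c "
from h import *
to([.5735,.064,.03])"
```

```text
time: 1.9
position: [0.5723, 0.067, 0.3109]
orientation: [0.325, 0.946, -0.0, -0.001]
wrist_force: [-0.2, -0.0, 0.6]
finger_gap: 0.995
pos [0.5723 0.067  0.3109] yaw_y 52.04 zdir [-0.002  0.    -1.   ] F [-0.2 -0.   0.6] t 1.9 gap 0.995
tool mm [ -3.1  -1.4 280.9]
```

```bash
python3 -m crank '[{"linear":[-3,-1,40],"dr":[0,0,0]},{"linear":[0,0,45],"dr":[0,0,0]},{"linear":[0,0,45],"dr":[0,0,0]},{"linear":[0,0,40],"dr":[0,0,0]},{"linear":[0,0,30],"dr":[0,0,0]},{"linear":[0,0,20],"dr":[0,0,0]},{"linear":[0,0,0],"dr":[0,0,0]},{"linear":[0,0,0],"dr":[0,0,0]}]'
python3 - <<'E'
from h import *
to([.5735,.064,.03])
for n,(a,b,c,d) in(("top",(145,225,190,270)),("scene",(185,285,215,315))):
    im=vision.grab_frame(n)[a:b,c:d,::-1].astype(float)
    im=np.clip((im/255)**.45*255*1.3,0,255).astype(np.uint8)
    cv2.imwrite(f"pics/{n}_g.png",cv2.resize(im,None,fx=6,fy=6,interpolation=cv2.INTER_CUBIC))
E
```

```text
time: 2.7
position: [0.5743, 0.065, 0.0922]
orientation: [0.324, 0.946, 0.0, 0.0]
wrist_force: [-0.7, -0.5, -0.6]
finger_gap: 0.998
pos [0.5743 0.065  0.0922] yaw_y 52.13 zdir [ 0.  0. -1.] F [-0.7 -0.5 -0.6] t 2.7 gap 0.998
tool mm [ 0.1 -1.3 62.2]
```

View pics/scene_g.png

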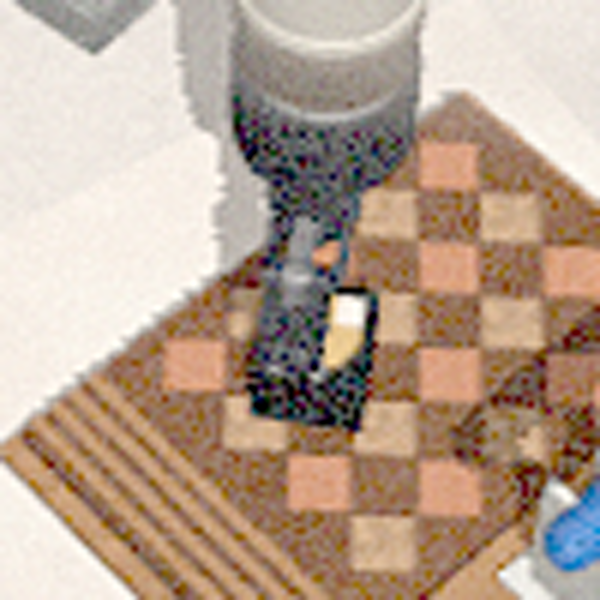

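View pics/top_g.png

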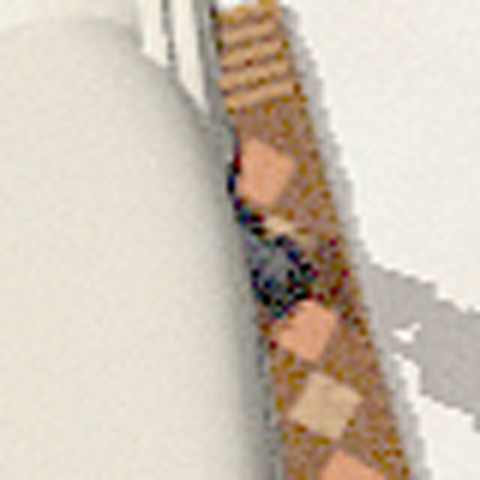

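The gripper hangs over the box in the scene view, with the finger at about (290,310) in the crop and the box and disc showing beside it. The top view is hidden by the arm. I'll descend and grip.

```bash
python3 -m crank '[{"linear":[0,-1,15],"dr":[0,0,0]},{"linear":[0,0,15],"dr":[0,0,0]},{"linear":[0,0,15],"dr":[0,0,0]},{"linear":[0,0,12],"dr":[0,0,0]},{"linear":[0,0,5],"dr":[0,0,0]},{"linear":[0,0,0],"dr":[0,0,0]}]' ; python3 -m crank '[{"linear":[0,0,0],"dr":[0,0,0]},{"linear":[0,0,0],"dr":[0,0,0]},{"linear":[0,0,0],"dr":[0,0,0]},{"linear":[0,0,0],"dr":[0,0,0]},{"linear":[0,0,0],"dr":[0,0,0]},{"linear":[0,0,0],"dr":[0,0,0]}]' 30;python3 -c "
from h import *
to([.5735,.064,.03])"
```

```text
time: 3.4
position: [0.5741, 0.063, 0.0293]
orientation: [0.325, 0.946, -0.0, -0.0]
wrist_force: [-0.2, 0.1, 0.1]
finger_gap: 0.997
time: 4.0
position: [0.5752, 0.0631, 0.0304]
orientation: [0.325, 0.946, 0.0, 0.001]
wrist_force: [0.5, 0.3, 6.0]
finger_gap: 0.601
pos [0.5752 0.0631 0.0304] yaw_y 52.02 zdir [ 0.002  0.    -1.   ] F [0.5 0.3 6. ] t 4.0 gap 0.601
tool mm [ 1.9 -0.3  0.4]
```

```bash
python3 -m crank '[{"linear":[0,0,-10],"dr":[0,0,0]},{"linear":[0,0,-25],"dr":[0,0,0]},{"linear":[0,0,-30],"dr":[0,0,0]},{"linear":[0,0,-25],"dr":[0,0,0]},{"linear":[0,0,0],"dr":[0,0,0]}]';python3 -c "
from h import *
to([.5325,-.259,.1])
cv2.imwrite('pics/lift.png',vision.grab_frame('scene')[:,:,::-1])"
```

```text
time: 4.5
position: [0.5767, 0.0632, 0.1234]
orientation: [0.325, 0.946, 0.002, 0.003]
wrist_force: [1.0, -0.7, -1.0]
finger_gap: 0.595
pos [0.5767 0.0632 0.1234] yaw_y 52.02 zdir [ 0.007  0.001 -1.   ] F [ 1.  -0.7 -1. ] t 4.5 gap 0.595
tool mm [-163.3 -281.3   22.9]
```

View pics/lift.png

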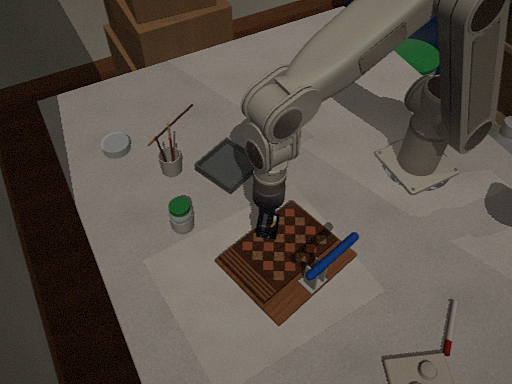

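The box is held between the fingers at about (266,225), above the panel. Next I'll carry it to the tray, rotating it about 30° (tool z +0.5 rad) so the jaws line up with the tray sides.

```bash
python3 -m crank '[{"linear":[-10,-17,0],"dr":[0,0,0]},{"linear":[-19,-33,0],"dr":[0,0,0]},{"linear":[-19,-33,0],"dr":[0,0,0]},{"linear":[-19,-33,0],"dr":[0,0,0]},{"linear":[-19,-33,0],"dr":[0,0,0]},{"linear":[-19,-33,0],"dr":[0,0,0]},{"linear":[-19,-33,0],"dr":[0,0,0]},{"linear":[-19,-33,0],"dr":[0,0,0]},{"linear":[-15,-25,0],"dr":[0,0,0]},{"linear":[-5,-8,0],"dr":[0,0,0.1]},{"linear":[0,0,0],"dr":[0,0,0.14]},{"linear":[0,0,0],"dr":[0,0,0.14]},{"linear":[0,0,0],"dr":[0,0,0.14]},{"linear":[0,0,0],"dr":[0,0,0]},{"linear":[0,0,0],"dr":[0,0,0]}]';python3 -c "
from h import *
to([.5325,-.259,.0145])"
```

```text
time: 6.05
position: [0.5289, -0.2584, 0.1179]
orientation: [0.556, 0.831, -0.0, -0.001]
wrist_force: [-0.2, -0.3, -1.7]
finger_gap: 0.597
pos [ 0.5289 -0.2584  0.1179] yaw_y 22.4 zdir [-0.003  0.001 -1.   ] F [-0.2 -0.3 -1.7] t 6.05 gap 0.597
tool mm [ -2.2   3.3 103.4]
```

```bash
python3 -m crank '[{"linear":[-2,3,20],"dr":[0,0,0]},{"linear":[0,0,25],"dr":[0,0,0]},{"linear":[0,0,25],"dr":[0,0,0]},{"linear":[0,0,15],"dr":[0,0,0]},{"linear":[0,0,8],"dr":[0,0,0]},{"linear":[0,0,5],"dr":[0,0,0]},{"linear":[0,0,0],"dr":[0,0,0]},{"linear":[0,0,0],"dr":[0,0,0]}]';python3 -c "
from h import *
to([.5325,-.259,.0145])"
```

```text
time: 6.85
position: [0.5339, -0.2599, 0.0221]
orientation: [0.557, 0.83, 0.0, 0.001]
wrist_force: [0.8, 0.5, -1.5]
finger_gap: 0.599
pos [ 0.5339 -0.2599  0.0221] yaw_y 22.26 zdir [ 0.001 -0.001 -1.   ] F [ 0.8  0.5 -1.5] t 6.85 gap 0.599
tool mm [ 1.3 -1.   7.6]
```

```bash
python3 -m crank '[{"linear":[0,0,4],"dr":[0,0,0]},{"linear":[0,0,2],"dr":[0,0,0]},{"linear":[0,0,1],"dr":[0,0,0]},{"linear":[0,0,0],"dr":[0,0,0]},{"linear":[0,0,0],"dr":[0,0,0]}]';python3 -c "
from h import *
to([.5325,-.259,.0145])"
```

```text
time: 7.35
position: [0.5333, -0.2596, 0.0144]
orientation: [0.558, 0.83, -0.0, 0.0]
wrist_force: [0.3, 0.3, -1.3]
finger_gap: 0.601
pos [ 0.5333 -0.2596  0.0144] yaw_y 22.23 zdir [ 0. -0. -1.] F [ 0.3  0.3 -1.3] t 7.35 gap 0.601
tool mm [ 0.9 -0.5 -0.1]
```

```bash
python3 -m crank '[{"linear":[0,0,1],"dr":[0,0,0]},{"linear":[0,0,1],"dr":[0,0,0]},{"linear":[0,0,0],"dr":[0,0,0]}]';python3 -m crank '[{"linear":[0,0,1],"dr":[0,0,0]},{"linear":[0,0,0],"dr":[0,0,0]}]'
```

```text
time: 7.65
position: [0.5335, -0.2597, 0.0134]
orientation: [0.558, 0.83, 0.0, 0.0]
wrist_force: [-1.2, 1.4, 5.2]
finger_gap: 0.598
time: 7.85
position: [0.5335, -0.2597, 0.0134]
orientation: [0.558, 0.83, 0.0, 0.001]
wrist_force: [-3.2, 2.1, 11.0]
finger_gap: 0.601
```

On the floor. I'll release slowly, back off, and look.

```bash
python3 -m crank '[{"linear":[0,0,-1],"dr":[0,0,0]},{"linear":[0,0,0],"dr":[0,0,0]},{"linear":[0,0,0],"dr":[0,0,0]},{"linear":[0,0,0],"dr":[0,0,0]},{"linear":[0,0,-10],"dr":[0,0,0]},{"linear":[0,0,-20],"dr":[0,0,0]},{"linear":[0,0,-40],"dr":[0,0,0]},{"linear":[0,0,-50],"dr":[0,0,0]},{"linear":[0,0,-50],"dr":[0,0,0]},{"linear":[0,0,-50],"dr":[0,0,0]},{"linear":[0,0,-50],"dr":[0,0,0]},{"linear":[0,0,-40],"dr":[0,0,0]},{"linear":[0,0,0],"dr":[0,0,0]}]' 70;python3 -c "
from h import *
to([.5325,-.259,.0145])
cv2.imwrite('pics/pl.png',vision.grab_frame('scene')[:,:,::-1])"
```

```text
time: 9.15
position: [0.5354, -0.2606, 0.3307]
orientation: [0.558, 0.83, 0.001, 0.007]
wrist_force: [-0.1, 0.5, -0.1]
finger_gap: 0.822
pos [ 0.5354 -0.2606  0.3307] yaw_y 22.23 zdir [ 0.013 -0.006 -1.   ] F [-0.1  0.5 -0.1] t 9.15 gap 0.822
tool mm [  5.9  -5.1 316.1]
```

View pics/pl.png

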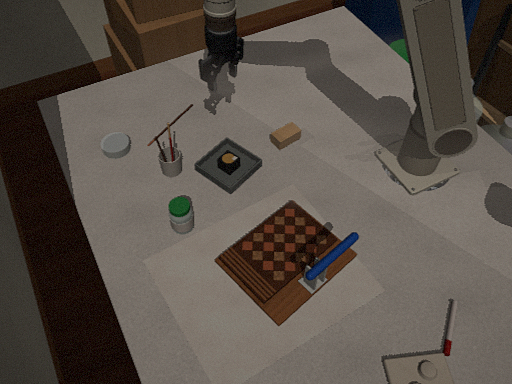

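The box sits in the tray centre at about (229,160), and the rest is still parked. Next I'll put closed, vertical fingers behind the pad at bed x = −45 mm, off the stalk and cheeks, then push with the finger side while following the pad's arc.

```bash
cat >> h.py <<'E'
TH=.263;RB=np.array([[np.cos(TH),-np.sin(TH)],[np.sin(TH),np.cos(TH)]]);B0=np.array([.5455,.083])
def b2w(x,y,z): return np.array([*(B0+RB@[x,y]),z])
def w2b(P): return np.array([*(RB.T@(np.asarray(P)[:2]-B0)),P[2]])
E
python3 -c "
from h import *
print(b2w(-.045,.205,.3),np.degrees(TH))
to(b2w(-.045,.205,.33))"
```

```text
[0.44875175 0.26925191 0.3       ] 15.068790011940651
pos [ 0.5347 -0.2602  0.327 ] yaw_y 22.23 zdir [ 0.008 -0.004 -1.   ] F [ 0.2 -0.6 -1. ] t 9.2 gap 0.823
tool mm [522.6 120.8  -5.8]
```

```bash
python3 -m crank '[{"linear":[0,0,0],"dr":[0,0,0.124]},{"linear":[15,2,0],"dr":[0,0,0]},{"linear":[30,3,0],"dr":[0,0,0]},{"linear":[40,4,0],"dr":[0,0,0]},{"linear":[40,4,0],"dr":[0,0,0]},{"linear":[40,4,0],"dr":[0,0,0]},{"linear":[40,4,0],"dr":[0,0,0]},{"linear":[40,4,0],"dr":[0,0,0]},{"linear":[40,4,0],"dr":[0,0,0]},{"linear":[40,4,0],"dr":[0,0,0]},{"linear":[40,4,0],"dr":[0,0,0]},{"linear":[40,4,0],"dr":[0,0,0]},{"linear":[40,4,0],"dr":[0,0,0]},{"linear":[40,4,0],"dr":[0,0,0]},{"linear":[30,4,0],"dr":[0,0,0]},{"linear":[17,2,0],"dr":[0,0,0]},{"linear":[0,0,0],"dr":[0,0,0]},{"linear":[0,0,0],"dr":[0,0,0]}]' 0;python3 -c "
from h import *
to(b2w(-.045,.205,.176))"
```

```text
time: 11.0
position: [0.4464, 0.2684, 0.3213]
orientation: [0.607, 0.795, -0.001, -0.0]
wrist_force: [-0.2, 0.0, 0.3]
finger_gap: 0.003
pos [0.4464 0.2684 0.3213] yaw_y 15.29 zdir [-0.002 -0.001 -1.   ] F [-0.2  0.   0.3] t 11.0 gap 0.003
tool mm [  0.3   2.8 145.3]
```

```bash
python3 -m crank '[{"linear":[0,0,20],"dr":[0,0,0]},{"linear":[0,0,30],"dr":[0,0,0]},{"linear":[0,0,30],"dr":[0,0,0]},{"linear":[0,0,30],"dr":[0,0,0]},{"linear":[0,0,25],"dr":[0,0,0]},{"linear":[0,0,10],"dr":[0,0,0]},{"linear":[0,0,0],"dr":[0,0,0]},{"linear":[0,0,0],"dr":[0,0,0]}]';python3 -c "
from h import *
to(b2w(-.045,.183,.176))
for n,(a,b,c,d) in(('top',(130,260,110,280)),('scene',(185,315,220,390))):
    im=vision.grab_frame(n)[a:b,c:d,::-1]
    cv2.imwrite(f'pics/{n}_p.png',cv2.resize(im,None,fx=4,fy=4,interpolation=cv2.INTER_CUBIC))
"
```

```text
time: 11.8
position: [0.4482, 0.2682, 0.1784]
orientation: [0.608, 0.794, 0.001, 0.0]
wrist_force: [0.1, -0.3, 0.5]
finger_gap: 0.002
pos [0.4482 0.2682 0.1784] yaw_y 15.1 zdir [ 0.001  0.001 -1.   ] F [ 0.1 -0.3  0.5] t 11.8 gap 0.002
tool mm [-21.1   0.8   2.4]
```

View pics/scene_p.png

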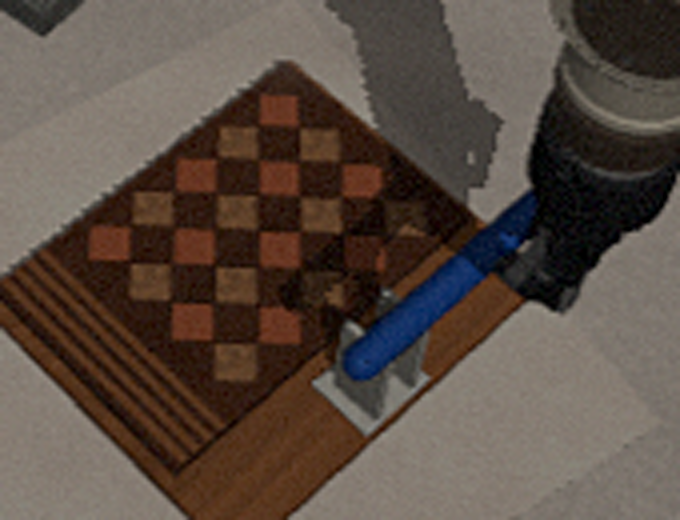

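View pics/top_p.png

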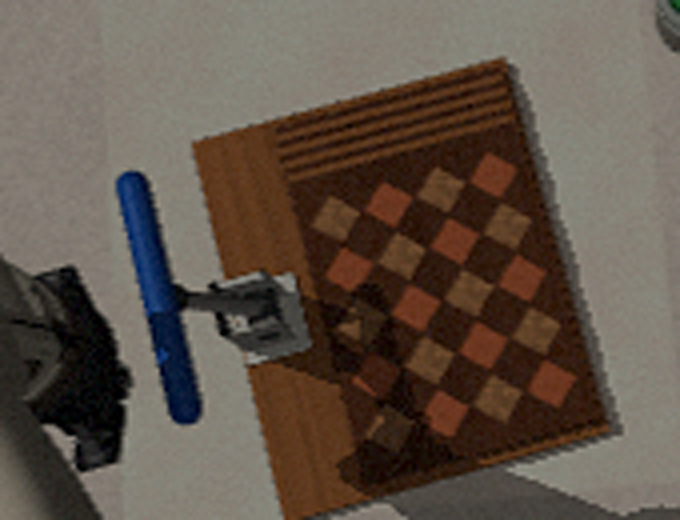

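Both views show the closed fingers just outside (+y of) the pad and below its top, about 20 mm short of touching. I'll approach gently.

```bash
python3 -m crank '[{"linear":[-5,0,0],"dr":[0,0,0]},{"linear":[-5,0,0],"dr":[0,0,0]},{"linear":[-4,0,0],"dr":[0,0,0]},{"linear":[-2,0,0],"dr":[0,0,0]}]'; python3 -m crank '[{"linear":[-2,0,0],"dr":[0,0,0]},{"linear":[-2,0,0],"dr":[0,0,0]}]'; python3 -m crank '[{"linear":[-2,0,0],"dr":[0,0,0]}]'
```

```text
time: 12.3
position: [0.452, 0.2524, 0.1775]
orientation: [0.608, 0.794, 0.0, 0.0]
wrist_force: [0.1, -0.4, 0.1]
finger_gap: -0.0
time: 12.5
position: [0.4528, 0.2489, 0.1773]
orientation: [0.608, 0.794, 0.0, -0.0]
wrist_force: [0.8, -1.0, -1.2]
finger_gap: -0.001
time: 12.6
position: [0.4531, 0.248, 0.1773]
orientation: [0.608, 0.794, 0.001, -0.001]
wrist_force: [-1.3, 4.8, 0.2]
finger_gap: 0.001
```

```bash
python3 -m crank '[{"linear":[-1,0,0],"dr":[0,0,0]}]'; python3 -m crank '[{"linear":[-1,0,0],"dr":[0,0,0]},{"linear":[-1,0,0],"dr":[0,0,0]}]';python3 -m crank '[{"linear":[-2,0,0],"dr":[0,0,0]},{"linear":[-2,0,0],"dr":[0,0,0]}]'
```

```text
time: 12.7
position: [0.4531, 0.2479, 0.1774]
orientation: [0.607, 0.794, 0.001, -0.002]
wrist_force: [-2.4, 6.9, 0.1]
finger_gap: 0.003
time: 12.9
position: [0.4534, 0.2469, 0.1777]
orientation: [0.607, 0.795, 0.002, -0.002]
wrist_force: [-2.9, 8.1, 3.9]
finger_gap: -0.001
time: 13.1
position: [0.4544, 0.2438, 0.1787]
orientation: [0.607, 0.795, 0.003, -0.003]
wrist_force: [-5.9, 9.6, 6.2]
finger_gap: 0.004
```

```bash
python3 -m crank '[{"linear":[-2,0,-1.5],"dr":[0,0,0]},{"linear":[-2,0,-1.5],"dr":[0,0,0]}]';python3 -m crank '[{"linear":[-3,0,-1.5],"dr":[0,0,0]},{"linear":[-3,0,-1.5],"dr":[0,0,0]}]'
```

```text
time: 13.3
position: [0.4556, 0.2388, 0.1806]
orientation: [0.607, 0.795, 0.002, -0.002]
wrist_force: [-1.0, 5.2, -3.5]
finger_gap: 0.003
time: 13.5
position: [0.4572, 0.2325, 0.1828]
orientation: [0.607, 0.795, 0.001, -0.002]
wrist_force: [-0.1, 5.1, -3.9]
finger_gap: -0.002
```

```bash
python3 -m crank '[{"linear":[-3,0,-0.8],"dr":[0,0,0]},{"linear":[-4,0,-0.8],"dr":[0,0,0]},{"linear":[-4,0,-0.6],"dr":[0,0,0]}]';python3 -m crank '[{"linear":[-4,0,-0.6],"dr":[0,0,0]},{"linear":[-4,0,-0.4],"dr":[0,0,0]},{"linear":[-4,0,0],"dr":[0,0,0]}]'; python3 -c "
from h import *
p=w2b(sensors.get_state()['position']);print(p,'theta',np.arcsin((.12-(p[1]-.0225))/.14))"
```

```text
time: 13.8
position: [0.46, 0.2219, 0.1852]
orientation: [0.607, 0.795, 0.001, -0.002]
wrist_force: [-2.0, 6.4, -0.5]
finger_gap: -0.003
time: 14.1
position: [0.4632, 0.2103, 0.1868]
orientation: [0.607, 0.795, 0.001, -0.002]
wrist_force: [-3.0, 5.4, 2.7]
finger_gap: 0.003
[-0.04642384  0.14431849  0.18677018] theta -0.012989569675092337
```

```bash
python3 -m crank '[{"linear":[-5,0,0.5],"dr":[0,0,0]},{"linear":[-5,0,0.5],"dr":[0,0,0]},{"linear":[-5,0,1],"dr":[0,0,0]}]';python3 -m crank '[{"linear":[-5,0,1],"dr":[0,0,0]},{"linear":[-5,0,1.5],"dr":[0,0,0]},{"linear":[-5,0,1.5],"dr":[0,0,0]}]'; python3 -m crank '[{"linear":[-5,0,2],"dr":[0,0,0]},{"linear":[-5,0,2],"dr":[0,0,0]}]';python3 -c "
from h import *
p=w2b(sensors.get_state()['position']);print(p,'theta',np.arcsin((.12-(p[1]-.0225))/.14))"
```

```text
time: 14.4
position: [0.4678, 0.1957, 0.1855]
orientation: [0.607, 0.794, 0.002, -0.001]
wrist_force: [-2.4, 4.1, 2.8]
finger_gap: -0.0
time: 14.7
position: [0.4719, 0.1796, 0.1807]
orientation: [0.608, 0.794, 0.001, 0.0]
wrist_force: [-1.4, 4.1, 2.6]
finger_gap: 0.003
time: 14.9
position: [0.4743, 0.1693, 0.1762]
orientation: [0.608, 0.794, -0.0, 0.0]
wrist_force: [-1.5, 2.8, 2.2]
finger_gap: -0.005
[-0.04633121  0.10189232  0.17621404] theta 0.2942841670110184
```

```bash
python3 -m crank '[{"linear":[-5,0,2],"dr":[0,0,0]},{"linear":[-5,0,2.5],"dr":[0,0,0]}]';python3 -m crank '[{"linear":[-5,0,2.5],"dr":[0,0,0]},{"linear":[-5,0,3],"dr":[0,0,0]}]'; python3 -m crank '[{"linear":[-5,0,3],"dr":[0,0,0]},{"linear":[-5,0,3],"dr":[0,0,0]}]';python3 -c "
from h import *
p=w2b(sensors.get_state()['position']);print(p,'theta',np.arcsin((.12-(p[1]-.0225))/.14))"
```

```text
time: 15.1
position: [0.4768, 0.1595, 0.1716]
orientation: [0.608, 0.794, -0.0, -0.0]
wrist_force: [0.0, 2.7, 2.1]
finger_gap: 0.001
time: 15.3
position: [0.4794, 0.1499, 0.1661]
orientation: [0.608, 0.794, -0.0, 0.0]
wrist_force: [-0.4, 1.5, 1.4]
finger_gap: -0.001
time: 15.5
position: [0.482, 0.1402, 0.1601]
orientation: [0.608, 0.794, -0.0, 0.0]
wrist_force: [0.5, 1.4, 0.6]
finger_gap: -0.006
[-0.04643726  0.07175838  0.16005164] theta 0.5297264289714502
```

```bash
python3 -m crank '[{"linear":[-4,0,2.5],"dr":[0,0,0]},{"linear":[-4,0,2.5],"dr":[0,0,0]}]';python3 -c "
from h import *
p=w2b(sensors.get_state()['position']);print(p,'theta',np.arcsin((.12-(p[1]-.0225))/.14))
im=vision.grab_frame('scene')[185:315,220:390,::-1]
cv2.imwrite(f'pics/s1.png',cv2.resize(im,None,fx=4,fy=4,interpolation=cv2.INTER_CUBIC))
"
```

```text
time: 15.7
position: [0.4841, 0.1326, 0.1551]
orientation: [0.608, 0.794, -0.0, 0.0]
wrist_force: [-0.5, 0.5, 1.3]
finger_gap: -0.001
[-0.04639575  0.06387963  0.15513603] theta 0.5962869839961474
```

View pics/s1.png

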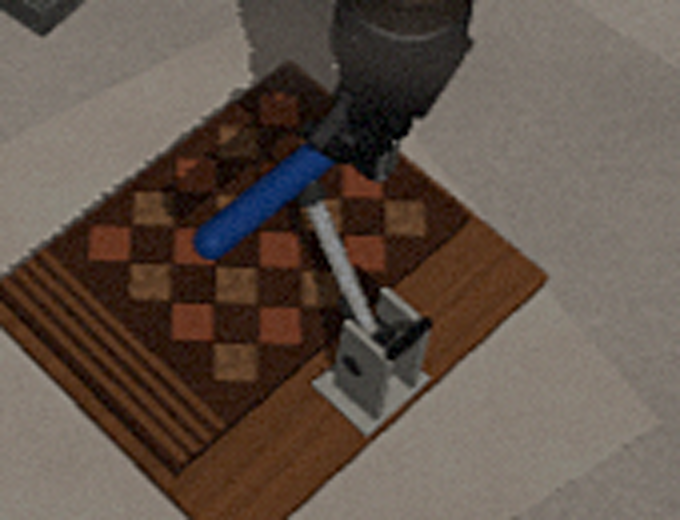

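```bash
cat >> h.py <<'E'
def pred(n,x=.075):
    for t in np.arange(.4,1.55,.1): 
        print(round(t,2),proj(n,[b2w(x,.12-.14*np.sin(t),.06+.14*np.cos(t))])[0].round(1),end=' ')
    print()
E
python3 -c "
from h import *
pred('scene');pred('top')"
```

```text
0.4 [279.3 248.3] 0.5 [275.4 246.2] 0.6 [271.7 244.6] 0.7 [268.4 243.5] 0.8 [265.3 242.8] 0.9 [262.6 242.7] 1.0 [260.3 243. ] 1.1 [258.3 243.8] 1.2 [256.7 245. ] 1.3 [255.5 246.6] 1.4 [254.6 248.5] 1.5 [254.1 250.8] 
0.4 [178.1 166.7] 0.5 [183.2 165.9] 0.6 [188.  165.4] 0.7 [192.5 165. ] 0.8 [196.7 164.9] 0.9 [200.6 164.9] 1.0 [204.  165.1] 1.1 [207.  165.5] 1.2 [209.5 166. ] 1.3 [211.5 166.7] 1.4 [213.1 167.5] 1.5 [214.2 168.5]
```

The end-cap centre of the pad is at about (209,240) in the crop, (272,245) in the full frame, which gives θ ≈ 0.6. It is still on the finger and not yet over centre. I'll continue in small steps.

```bash
cat > st.py <<'E'
from h import *
import sys
p=w2b(sensors.get_state()['position']);print(p.round(4),'theta finger',np.arcsin((.12-(p[1]-.0225))/.14).round(3))
im=vision.grab_frame('scene')[185:315,220:390,::-1]
cv2.imwrite(f'pics/{sys.argv[1]}.png',cv2.resize(im,None,fx=4,fy=4,interpolation=cv2.INTER_CUBIC))
b=im.astype(int);mk=((b[...,0]>60)&(b[...,0]>b[...,2]*2)).astype(np.uint8)
ys,xs=np.nonzero(mk);i=xs<=xs.min()+2;print("left end",xs.min()+220,ys[i].mean()+185)
E
python3 -m crank '[{"linear":[-3,0,2.5],"dr":[0,0,0]},{"linear":[-3,0,2.5],"dr":[0,0,0]}]';python3 st.py s2;python3 -m crank '[{"linear":[-3,0,2.5],"dr":[0,0,0]},{"linear":[-3,0,2.5],"dr":[0,0,0]}]';python3 st.py s3
```

```text
time: 15.95
position: [0.4858, 0.1272, 0.1503]
orientation: [0.608, 0.794, -0.0, 0.0]
wrist_force: [-0.3, -0.3, -0.3]
finger_gap: 0.005
[-0.0462  0.0582  0.1503] theta finger 0.646
left end 267 244.5
time: 16.2
position: [0.4873, 0.1214, 0.1454]
orientation: [0.608, 0.794, -0.0, 0.0]
wrist_force: [0.1, -0.2, 0.8]
finger_gap: 0.003
[-0.0462  0.0522  0.1454] theta finger 0.701
left end 265 243.625
```

```bash
python3 -m crank '[{"linear":[-3,0,2.7],"dr":[0,0,0]},{"linear":[-3,0,2.7],"dr":[0,0,0]}]';python3 st.py s4;python3 -m crank '[{"linear":[-3,0,3],"dr":[0,0,0]},{"linear":[-3,0,3],"dr":[0,0,0]}]';python3 st.py s5
```

```text
time: 16.45
position: [0.4889, 0.1155, 0.1399]
orientation: [0.608, 0.794, -0.0, 0.0]
wrist_force: [-0.7, -0.6, -0.3]
finger_gap: 0.0
[-0.0462  0.0461  0.1399] theta finger 0.759
left end 263 243.26666666666665
time: 16.7
position: [0.4905, 0.1098, 0.1339]
orientation: [0.608, 0.794, -0.0, 0.0]
wrist_force: [-0.1, 0.4, 0.4]
finger_gap: -0.001
[-0.0461  0.0402  0.1339] theta finger 0.82
left end 256 243.8
```

```bash
python3 -m crank '[{"linear":[0,0,0],"dr":[0,0,0]},{"linear":[0,0,0],"dr":[0,0,0]},{"linear":[0,0,0],"dr":[0,0,0]}]';python3 st.py s6
```

```text
time: 17.05
position: [0.4905, 0.1101, 0.1342]
orientation: [0.608, 0.794, 0.0, 0.0]
wrist_force: [-0.1, 0.3, -0.5]
finger_gap: 0.002
[-0.0461  0.0405  0.1342] theta finger 0.816
left end 256 243.68421052631578
```

View pics/s6.png

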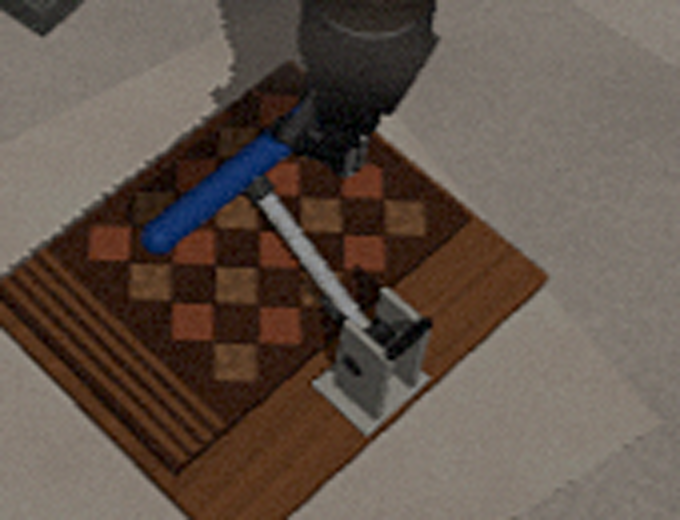

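The pad's end cap is at about (155,240) in the crop, (259,244) in the full frame, and unchanged over 0.35 s. So the rest has snapped to its stop at θ ≈ 1.05, clear of the finger. I'll lift, move over the pad, and lean down on it.

```bash
python3 -m crank '[{"linear":[0,0,-20],"dr":[0,0,0]},{"linear":[0,0,-25],"dr":[0,0,0]},{"linear":[0,0,0],"dr":[0,0,0]},{"linear":[-15,0,0],"dr":[0,0,0]},{"linear":[-17,0,0],"dr":[0,0,0]},{"linear":[-10,0,0],"dr":[0,0,0]},{"linear":[0,0,0],"dr":[0,0,0]}]';python3 -m crank '[{"linear":[0,0,10],"dr":[0,0,0]},{"linear":[0,0,10],"dr":[0,0,0]},{"linear":[0,0,5],"dr":[0,0,0]},{"linear":[0,0,0],"dr":[0,0,0]}]';python3 st.py s7
```

```text
time: 17.8
position: [0.5011, 0.0678, 0.1782]
orientation: [0.609, 0.793, -0.001, -0.0]
wrist_force: [0.3, 0.2, -0.3]
finger_gap: -0.001
time: 18.2
position: [0.5001, 0.0698, 0.1525]
orientation: [0.608, 0.794, -0.001, -0.001]
wrist_force: [0.4, -0.4, 0.4]
finger_gap: 0.001
[-0.0472 -0.001   0.1525] theta finger nan
left end 256 243.8st.py:3: RuntimeWarning: invalid value encountered in arcsin
  p=w2b(sensors.get_state()['position']);print(p.round(4),'theta finger',np.arcsin((.12-(p[1]-.0225))/.14).round(3))
```

View pics/s7.png

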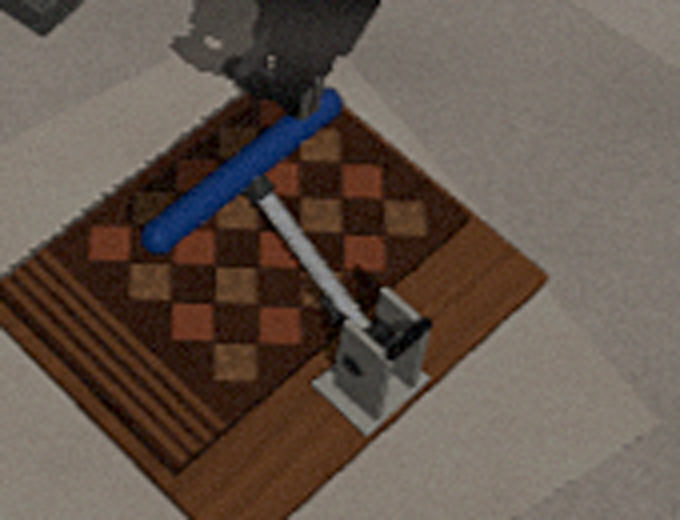

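The pad lies along (157,238)–(327,103) in the crop, with the fingertips just above it at about (305,105). I'll lower gently.

```bash
python3 -m crank '[{"linear":[0,0,3],"dr":[0,0,0]},{"linear":[0,0,3],"dr":[0,0,0]},{"linear":[0,0,2],"dr":[0,0,0]},{"linear":[0,0,0],"dr":[0,0,0]}]';python3 -m crank '[{"linear":[0,0,1.5],"dr":[0,0,0]},{"linear":[0,0,0],"dr":[0,0,0]}]';python3 -m crank '[{"linear":[0,0,1.5],"dr":[0,0,0]},{"linear":[0,0,0],"dr":[0,0,0]}]'
```

```text
time: 18.65
position: [0.5011, 0.0695, 0.1459]
orientation: [0.608, 0.794, -0.0, -0.0]
wrist_force: [-0.1, 0.2, 0.7]
finger_gap: 0.0
time: 18.85
position: [0.5013, 0.0695, 0.1445]
orientation: [0.608, 0.794, -0.0, -0.0]
wrist_force: [0.1, -0.1, 0.0]
finger_gap: 0.004
time: 19.05
position: [0.5012, 0.0695, 0.143]
orientation: [0.608, 0.794, -0.0, -0.0]
wrist_force: [-0.1, -0.3, 0.5]
finger_gap: -0.003
```

```bash
for i in 1 2 3 4; do python3 -m crank '[{"linear":[0,0,1],"dr":[0,0,0]},{"linear":[0,0,0],"dr":[0,0,0]}]' | grep -E "pos|force"; done
```

```text
position: [0.5013, 0.0695, 0.142]
wrist_force: [0.1, 0.5, -0.2]
position: [0.5012, 0.0695, 0.141]
wrist_force: [0.8, 0.3, 0.0]
position: [0.5012, 0.0695, 0.14]
wrist_force: [0.4, 0.4, -0.3]
position: [0.5013, 0.0695, 0.139]
wrist_force: [-0.5, -0.0, -0.9]
```

```bash
python3 st.py s8 2>/dev/null; python3 -c "
from h import *
im=vision.grab_frame('top')[130:260,150:280,::-1]
cv2.imwrite(f'pics/t8.png',cv2.resize(im,None,fx=4,fy=4,interpolation=cv2.INTER_CUBIC))"
```

```text
[-0.0462 -0.0016  0.139 ] theta finger nan
left end 256 243.8
```

View pics/s8.png

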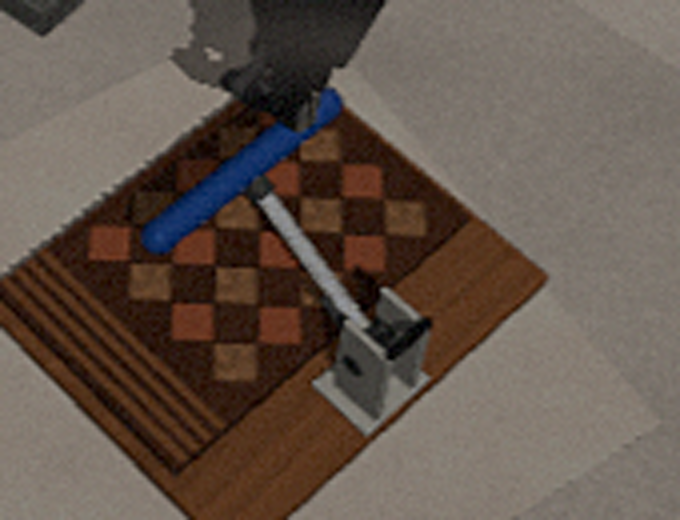

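View pics/t8.png

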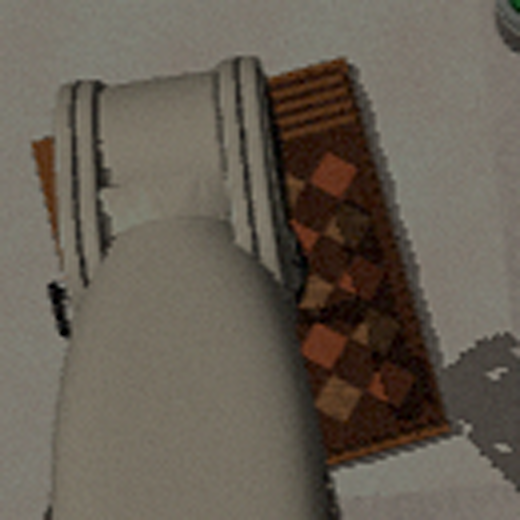

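The fingertip covers the middle of the pad's width at about (300,125) in the crop, so it is aligned, and there is no contact yet. The arm hides the pad in the top view. I'll keep going in 1 mm steps.

```bash
for i in 1 2 3 4; do python3 -m crank '[{"linear":[0,0,1],"dr":[0,0,0]},{"linear":[0,0,0],"dr":[0,0,0]}]' | grep -E "pos|force"; done
```

```text
position: [0.5013, 0.0695, 0.138]
wrist_force: [0.4, 0.9, 0.2]
position: [0.5015, 0.0694, 0.1373]
wrist_force: [0.8, -0.5, 1.2]
position: [0.5016, 0.0692, 0.1368]
wrist_force: [-1.2, -1.4, 5.6]
position: [0.5016, 0.0691, 0.1365]
wrist_force: [-3.3, -2.2, 9.6]
```

Contact at about 10 N. I'll hold for over a second, then let go.

```bash
H='x'; python3 -m crank '[{"linear":[0,0,0],"dr":[0,0,0]},{"linear":[0,0,0],"dr":[0,0,0]},{"linear":[0,0,0],"dr":[0,0,0]},{"linear":[0,0,0],"dr":[0,0,0]}]'; python3 -m crank '[{"linear":[0,0,0],"dr":[0,0,0]},{"linear":[0,0,0],"dr":[0,0,0]},{"linear":[0,0,0],"dr":[0,0,0]},{"linear":[0,0,0],"dr":[0,0,0]}]';python3 -m crank '[{"linear":[0,0,0],"dr":[0,0,0]},{"linear":[0,0,0],"dr":[0,0,0]},{"linear":[0,0,0],"dr":[0,0,0]},{"linear":[0,0,0],"dr":[0,0,0]}]'; python3 st.py s9 2>/dev/null
```

```text
time: 21.15
position: [0.5016, 0.0691, 0.1365]
orientation: [0.608, 0.794, 0.0, 0.001]
wrist_force: [-2.7, -1.5, 8.6]
finger_gap: 0.0
time: 21.55
position: [0.5016, 0.0691, 0.1365]
orientation: [0.608, 0.794, 0.0, 0.001]
wrist_force: [-2.1, -2.1, 8.9]
finger_gap: -0.002
time: 21.95
position: [0.5017, 0.0691, 0.1365]
orientation: [0.608, 0.794, 0.0, 0.001]
wrist_force: [-2.9, -2.0, 9.2]
finger_gap: 0.0
[-0.0459 -0.002   0.1365] theta finger nan
left end 256 243.8
```

```bash
python3 -m crank '[{"linear":[0,0,-5],"dr":[0,0,0]},{"linear":[0,0,-20],"dr":[0,0,0]},{"linear":[0,0,-40],"dr":[0,0,0]},{"linear":[0,0,-50],"dr":[0,0,0]},{"linear":[0,0,-40],"dr":[0,0,0]},{"linear":[30,-30,0],"dr":[0,0,0]},{"linear":[40,-40,0],"dr":[0,0,0]},{"linear":[40,-30,0],"dr":[0,0,0]},{"linear":[40,0,0],"dr":[0,0,0]},{"linear":[40,0,0],"dr":[0,0,0]},{"linear":[40,0,0],"dr":[0,0,0]},{"linear":[20,0,0],"dr":[0,0,0]},{"linear":[0,0,0],"dr":[0,0,0]},{"linear":[0,0,0],"dr":[0,0,0]},{"linear":[0,0,0],"dr":[0,0,0]}]';python3 - <<'E'
from h import *
for n in('scene','top'): cv2.imwrite(f'pics/{n}_end.png',vision.grab_frame(n)[:,:,::-1])
im=cv2.imread('pics/top_end.png');im0=cv2.imread('pics/top0.png')
d=np.hstack([im0[60:300,260:440],im[60:300,130:440]]);cv2.imwrite('pics/topcmp.png',cv2.resize(d,None,fx=1.6,fy=1.6))
E
```

```text
time: 23.5
position: [0.3454, 0.2807, 0.29]
orientation: [0.608, 0.794, -0.0, 0.0]
wrist_force: [0.5, -1.0, 0.4]
finger_gap: -0.002
```

View pics/scene_end.png

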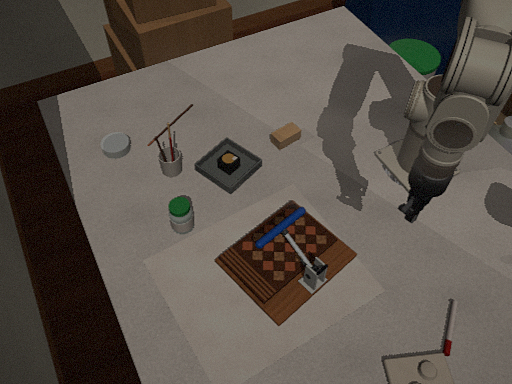

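View pics/topcmp.png

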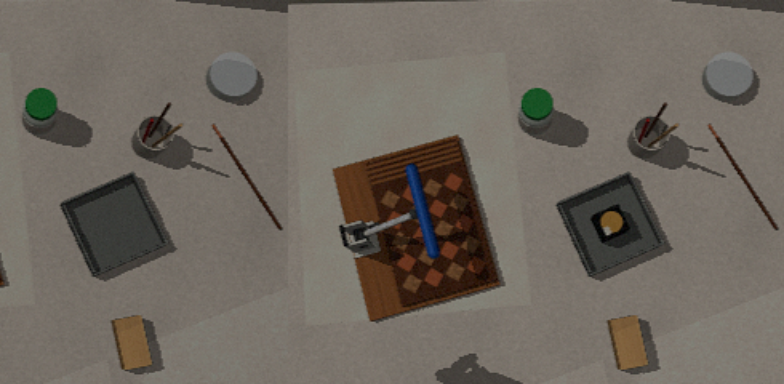

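The box is flat in the tray centre, the pad is folded over the panel at about (281,228) in the scene view, and the bystanders have not moved. The arm is clear, so I'll hand in.

```bash
python3 -c "
from plant import env
print(env.job_done())"
```

```text
the job is handed in; nothing more can be done
None
```

The job is handed in, at about 23.6 s of the 72 s allowed. The hand-in reports no verdict.

- **Sample box:** I moved it from the panel into the tray before touching the rest. The last pictures show it flat at the tray centre.
- **Pushing the rest over:** I pushed the pad with closed fingers at bed x about −45 mm. The highest wrist force I read was about 13 N. The force had fallen to nothing by about 0.6 rad, and the pad ran ahead of the finger at about 0.8 rad.
- **At the stop:** The camera put the stop at about 1.05 rad. The height where the fingers met the pad gave about 1.08 rad, so the pad centre is at bed y of roughly −2 mm.
- **Leaning on the pad:** I held 9–10 N for over a second. The pad did not shift, and it stayed over after I let go.
- **Last checks:** The jar, brush pot and wooden block look unmoved. The arm is clear, with wrist force about zero.

**Disagreements:**
- The two cameras differed by up to about 7 mm on the bed position. I used a value between them, and first contact with the pad came where that predicted.
- The fingers met the pad about 4 mm lower than the picture had suggested.
- Wrist force is reported only at the end of each move, so brief peaks in between were not seen.

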